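# Sweep the shuffleboard weights into their parking bay

### The arm

A 7-joint arm with a two-finger parallel gripper is mounted at the origin on the work surface. World frame = base frame: x ahead of the robot, y to its left, z up, the work surface at z = 0. Lengths are in m, angles in rad, forces in N, time in s.
With the tool pointing down it reaches from about 0.4 to 0.9 m from the base axis. Payload 5.6 kg.
Tool frame: the origin (TCP) lies at the very end of the fingers, on their centre line; the grasp point (between the pads) lies 19 mm behind it; z points along the fingers, y is the line along which they close (so a half turn about z gives the same grasp; the last joint's range is limited). The gripper opens to 92 mm and grips with 3 to 60 N. Pads are 20 mm wide; open, the fingers measure 128 mm over their backs; the gripper's body (75 mm by 189 mm) begins 69 mm behind the grasp point.
Start: joints at [-1.154, 0.468, -0.012, 1.603, 0.006, 1.071, -0.056], TCP at [0.288, 0.582, 0.186] pointing down, gripper open.
Joint ranges: [-2.53, 2.53], [-0.31, 2.02], [-1.57, 1.55], [0.28, 2.44], [-1.29, 4.43], [0.15, 1.84], [-2.92, 2.92]. Speed limits (rad/s): [2.57, 2.57, 3.14, 3.14, 3.14, 3.14, 3.14].

### API

Orientations are given as a unit quaternion [x, y, z, w].
In Python, from station import env gives the robot as it stands.
- The arm moves only by the shell command python3 -m handwheel 'ROWS'. ROWS is JSON, a list of rows, each a list of 7 numbers: the shift along the world's x, y, z in mm, then the turn, a rotation vector about the world's x, y, z in degrees, then the finger opening in mm, from 0 to 91.9. A call has 1 to 10 rows; each row shifts and turns the commanded pose from where the row before left it; what a row does not reach is not made up. A row lasts 1/12 s, in which the tool goes at most 41.7 mm and 7.16 degrees, less where a joint would pass 70% of its speed; a pose out of reach is approached as far as the arm can. A call with a gripper value outside its range is refused whole. The fingers move at their own pace and stop on an object; the grip force is fixed at half the most. Time passes only in rows, so rows that do not move let the fingers close. It gives the time, the measured TCP pose, the force, the opening and the grip force at its end, in the units of the state.
- env.state(): the state, without advancing time (a new reading comes with each control period).
- env.grab_frame(name): name is "side" or "top"; returns the picture (384x512x3 uint8, blue, green, red); there is no depth.
- env.calibration(name): a dict with "intrinsics" (3x3 intrinsics, pixels), "camera_from_world" (4x4, takes a point from world to camera coordinates). Camera axes: x right, y up, looking along -z (the intrinsics and any distortion apply to the point x, -y, -z); pixel columns grow to the right and rows downward; lengths in m; the calibration is good to about 2 mm. A picture is of the moment at which its call begins. calibration takes no time and is no camera call.
- env.close_job(): hands the job in; it is judged then, once.
Trained networks look in the newest picture that a camera, given by its name, has taken for a name from the list of things; names that differ only in an ending like _2 or _b are one class to them, and where a whole thing is asked for, a point or a joint stands for the part that bears it (a point fixed in the world has none). Each returns a list of dicts, best first, with "p" (0 to 1); they miss things now and then, are a little off and sometimes report something else, mostly with a low value. They report only what shows in the picture. A call takes as long as a camera call. They do not tell look-alikes from the thing itself.
- env.spot_in(camera, target): "point" ([x, y, z] in m, in world coordinates, good to about 4 mm: the middle of the surface that is visible of it).
- env.landmark_of(camera, target): "point" ([x, y, z] in m, in world coordinates, good to about 4 mm: a listed point, or the origin of a listed thing).
The state is a dict: "time_s": time; "joint_positions": joint angles; "qvel": joint speeds; "tau": joint torques, N m; "tool_pos": TCP position; "orientation": TCP orientation; "contact_force": force on the tool from outside, world axes, zero at the start; "wrist_torque": the same for the moment, N m; "grip_width": opening from 0.0 (shut) to 1.0 (fully open); "grasp_force": force on a finger pad.
Only numpy, scipy, OpenCV 4.12 (cv2) and the standard library are available. Lean on these libraries where they do the work, as an engineer would, in place of code of your own. Each camera call takes 0.05 s, during which the arm holds its last target. There are 200 camera calls.

### The job

The game is over: with the fingers, sweep the three loose steel shuffleboard weights across the table and in through the open side of the wooden parking bay until all three lie flat and fully inside it. Slide them smoothly over the table; do not pick up, tip or flick any of them, and leave everything else on the table where it stands.

Things in the scene. Friction and masses are not known exactly. Their poses are not given: they have to be found in the camera images.
- bay: fixed dark wooden three-sided parking bay, open-topped, standing on the table with the bare table as its floor. Inside 240 mm along its x by 100 mm along its y; walls 14 mm thick, 30 mm high. Origin at the centre of the inside, at table height. Walls at x = -120, x = +120 and y = +50 mm (inner faces); the open mouth is the whole side at y = -50 mm, facing -y. Its y axis points from the mouth into the bay; turned up to 0.2 rad from world y
- weight_a: loose shuffleboard weight, one of three alike: a steel disc 58 mm across and 16 mm thick with a black plastic cap 42 mm across on it, 24 mm high in all, 175 to 350 g, slides with friction; origin at the centre of its underside, on the table at the start
- weight_b: loose shuffleboard weight, one of three alike: a steel disc 58 mm across and 16 mm thick with a black plastic cap 42 mm across on it, 24 mm high in all, 175 to 350 g, slides with friction; origin at the centre of its underside, on the table at the start
- weight_c: loose shuffleboard weight, one of three alike: a steel disc 58 mm across and 16 mm thick with a black plastic cap 42 mm across on it, 24 mm high in all, 175 to 350 g, slides with friction; origin at the centre of its underside, on the table at the start
- mallet: bystander: grey air-hockey mallet, round, 80 mm across, 66 mm high, knob on top; origin at the centre of its underside
- chalk: bystander: small cue-chalk block 22 x 22 x 21 mm; origin at the centre of its underside
- coasters: bystander: stack of cork coasters, 80 mm across, 28 mm high; origin at the centre of its underside
- can: bystander: aluminium drinks can 66 mm across, 115 mm high; origin at the centre of its underside
- dice_cup: bystander: dark dice cup 80 mm across, 95 mm high; origin at the centre of its underside
- bottle: bystander: amber bottle 60 mm across, 190 mm high; origin at the centre of its underside
Mind the look-alikes: they are no part of the job. What is shaped like the weight_c but orange is not meant.

How it is judged:
At the end, for the whole second after the job is handed in: All three weights lie at rest flat on the table inside the bay, between its side walls and no more than 5 mm of any of them out past its mouth (x of weight_a in the frame of bay between -0.12 and 0.12 m and y of weight_a in the frame of bay between -0.026 and 0.05 m and height (world z) of each of weight_a, weight_b, weight_c below 0.005 m and angle between each of weight_a, weight_b, weight_c's own z axis and vertical below 0.1 rad and linear speed of each of weight_a, weight_b, weight_c below 0.01 m/s and x of weight_b in the frame of bay between -0.12 and 0.12 m and y of weight_b in the frame of bay between -0.026 and 0.05 m and x of weight_c in the frame of bay between -0.12 and 0.12 m and y of weight_c in the frame of bay between -0.026 and 0.05 m); the robot touches nothing.
It fails at once if a weight is lifted, tipped or carried (underside more than 8 mm above the table, or leaning over 0.35 rad) (height (world z) of any of weight_a, weight_b, weight_c above 0.008 m or angle between any of weight_a, weight_b, weight_c's own z axis and vertical above 0.35 rad).
It fails at once if a weight is flicked (faster than 0.8 m/s) (linear speed of any of weight_a, weight_b, weight_c above 0.8 m/s).
It fails at once if a bystander is moved more than 20 mm or tipped (distance of any of mallet, chalk, coasters, can, dice_cup, bottle from where it was at the start of the episode above 0.02 m or angle between any of mallet, chalk, coasters, can, dice_cup, bottle's own z axis and vertical above 0.35 rad).
It also fails if it takes over 70 s, if anything falls off the work surface, if the arm or the gripper's body presses on something with over 40 N, if the wrist force passes 120 N, or if a joint passes its speed limit or range.

## Working session

There is one attempt and no reset: what is moved stays moved. The work goes in short steps, Python scripts to look and compute and a shell command to move; the robot and the scene stay as the last step left them, time stands still between calls to the robot, and variables do not carry over. Pictures are saved under pics/ and viewed, at most 10 in all, crops included, and the job is handed in when it is done.

```bash
mkdir -p pics; cat > h.py <<'E'
from station import env
import numpy as np, cv2
def shot(n,f):
    im=env.grab_frame(n); cv2.imwrite(f'pics/{f}.png',im); return im
E
python3 - <<'E'
from h import *
a=shot('top','t0'); b=shot('side','s0')
for c in('top','side'):
  for t in ['bay','weight_a','mallet','chalk','coasters','can','dice_cup','bottle']:
    for r in env.landmark_of(c,t):
        if r['p']>.2: print(c,t,round(r['p'],2),np.round(r['point'],3))
print({k:np.round(v,3) for k,v in env.state().items()})
E
```

```text
top bay 0.74 [ 0.552 -0.418  0.   ]
top bay 0.4 [ 0.774 -0.19  -0.001]
top weight_a 0.87 [ 0.562 -0.221 -0.001]
top weight_a 0.85 [ 0.367 -0.174  0.005]
top weight_a 0.85 [ 0.346 -0.008 -0.002]
top weight_a 0.64 [ 0.279 -0.225  0.   ]
top weight_a 0.56 [ 0.473 -0.14   0.   ]
top weight_a 0.51 [ 0.578  0.055 -0.002]
top mallet 0.65 [ 0.44  -0.312  0.003]
top chalk 0.68 [0.55  0.481 0.001]
top chalk 0.4 [ 0.71  -0.048  0.006]
top coasters 0.96 [ 0.548 -0.421 -0.001]
top can 0.7 [0.55  0.479 0.002]
top can 0.64 [ 0.772 -0.19   0.002]
top dice_cup 0.95 [ 0.79   0.084 -0.003]
top dice_cup 0.42 [ 0.709 -0.047  0.003]
top bottle 0.75 [0.549 0.479 0.004]
side bay 0.6 [ 0.542  0.27  -0.002]
side weight_a 0.82 [ 0.347 -0.011  0.002]
side weight_a 0.77 [ 0.28  -0.221 -0.002]
side weight_a 0.73 [ 0.561 -0.225  0.001]
side weight_a 0.67 [ 0.364 -0.169 -0.004]
side weight_a 0.53 [ 0.471 -0.142  0.007]
side weight_a 0.48 [ 0.572  0.056 -0.001]
side weight_a 0.46 [ 0.71  -0.04   0.001]
side mallet 0.73 [ 0.441 -0.306 -0.003]
side chalk 0.49 [ 0.711 -0.041  0.001]
side coasters 0.58 [ 0.549 -0.424 -0.004]
side can 0.54 [ 0.44  -0.309 -0.003]
side can 0.42 [ 0.708 -0.038  0.002]
side dice_cup 0.68 [ 0.791  0.083 -0.   ]
side bottle 0.76 [0.548 0.478 0.002]
{'time_s': np.float64(0.9), 'joint_positions': array([-1.154,  0.467, -0.012,  1.603,  0.006,  1.071, -0.056]), 'qvel': array([-0.001,  0.   , -0.   , -0.   , -0.   , -0.001,  0.001]), 'tau': array([-1.0000e-03, -5.2040e+01, -1.3000e-02, -2.4406e+01, -5.7000e-02,
        1.1000e-02,  0.0000e+00]), 'tool_pos': array([0.288, 0.582, 0.186]), 'orientation': array([0.228, 0.974, 0.   , 0.   ]), 'contact_force': array([-0.375, -0.301,  0.695]), 'wrist_torque': array([ 0.041, -0.002, -0.032]), 'grasp_force': np.float64(0.0), 'grip_width': np.float64(0.996)}
```

```bash
sleep 5; python3 -c "
import cv2;a=cv2.imread('pics/t0.png');cv2.imwrite('pics/t0b.png',cv2.resize(a,(800,600)))"
```

```text
(no output)
```

View pics/t0b.png

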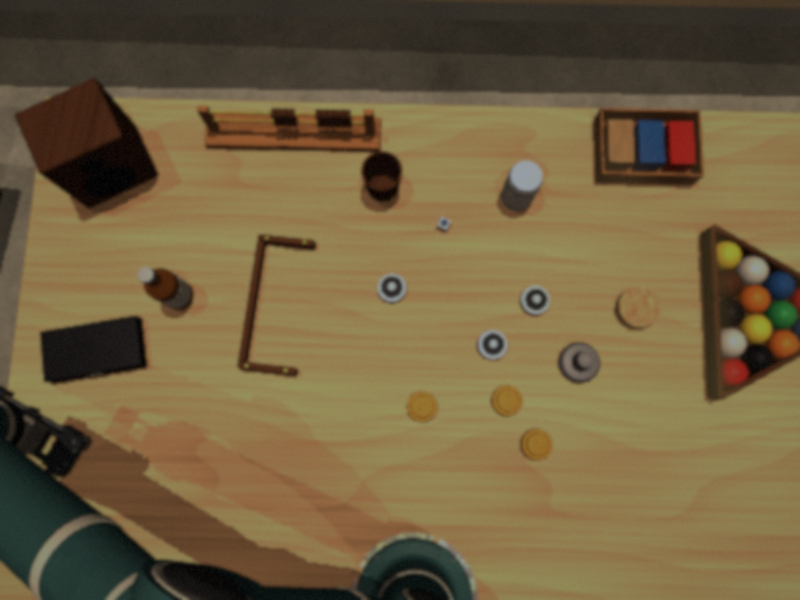

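View pics/s0.png

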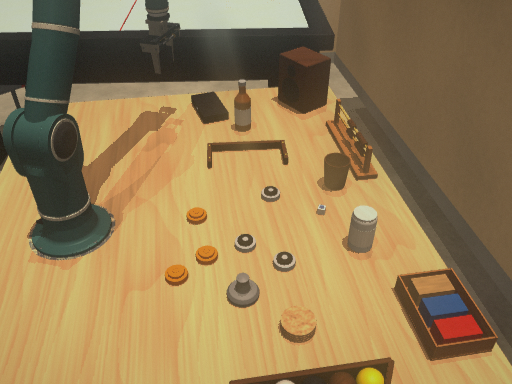

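The top view (800x600) shows three silver weights with black caps at (392,287), (535,299) and (492,345). The look-alikes are orange discs at (422,405), (507,401) and (537,444), so I choose the silver ones. The bay is at about (275,305), its mouth facing right, which is -y. I'll check this in a close crop and measure the bay corners and weights.

```bash
cat >> h.py <<'E'
def ray(cam,u,v,z):
    c=env.calibration(cam);K=np.array(c['intrinsics']);T=np.array(c['camera_from_world'])
    d=np.linalg.inv(K)@[u,v,1]; d=np.array([d[0],-d[1],-d[2]])
    R=T[:3,:3];o=-R.T@T[:3,3]; w=R.T@d; return o+w*(z-o[2])/w[2]
def proj(cam,p):
    c=env.calibration(cam);K=np.array(c['intrinsics']);T=np.array(c['camera_from_world'])
    q=T[:3,:3]@np.array(p)+T[:3,3]; q=K@[q[0],-q[1],-q[2]]; return q[:2]/q[2]
E
python3 - <<'E'
from h import *
print({k:v for k,v in env.calibration('top').items() if k not in('intrinsics','camera_from_world')})
for u,v in [(263,238),(315,245),(243,366),(296,373)]: print('corner',ray('top',u*.64,v*.64,.03)[:2].round(3))
for u,v in [(392,287),(535,299),(492,345)]: print('w',ray('top',u*.64,v*.64,.02)[:2].round(3))
for t in [(.578,.055,0.02),(.562,-.221,.02),(.473,-.14,.02)]: print(proj('side',t).round(1))
a=cv2.imread('pics/t0.png')[130:270,140:390]
cv2.imwrite('pics/c0.png',cv2.resize(a,None,fx=3.2,fy=3.2,interpolation=cv2.INTER_CUBIC))
E
```

```text
{}
corner [0.666 0.313]
corner [0.655 0.21 ]
corner [0.413 0.335]
corner [0.403 0.234]
w [0.576 0.056]
w [ 0.56  -0.222]
w [ 0.467 -0.139]
[270.4 190.7]
[284.2 256.5]
[245.6 238.8]
```

```bash
sleep 1
```

```text
(no output)
```

View pics/c0.png

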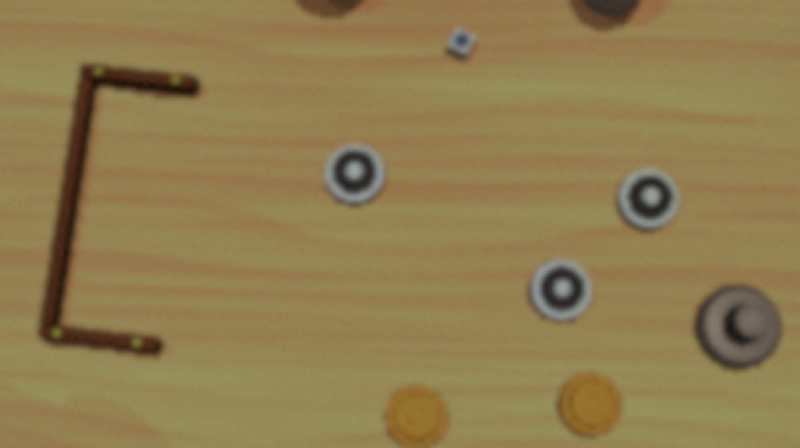

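The crop confirms the silver/black weights at crop (355,172), (648,198) and (561,288), with orange look-alikes below. The bay centre is about (0.534, 0.269), yaw -0.087. The plan is to straddle each weight from behind with two part-open fingers, in the order A, C, B. First I move to behind A.

```bash
R='true'; python3 -m handwheel '[[14,-29,0,0,0,-3.4,34],[14,-29,0,0,0,-3.4,34],[14,-29,0,0,0,-3.4,34],[14,-29,0,0,0,-3.4,34],[14,-29,0,0,0,-3.4,34],[14,-29,0,0,0,-3.4,34],[14,-29,0,0,0,-3.4,34],[14,-29,0,0,0,-3.4,34],[14,-29,0,0,0,-3.4,34],[14,-29,0,0,0,-3.4,34]]'
python3 -m handwheel '[[14,-29,0,0,0,-3.4,34],[14,-29,0,0,0,-3.4,34],[14,-29,0,0,0,-3.4,34],[14,-29,0,0,0,-3.4,34],[14,-29,0,0,0,-3.4,34],[14,-29,0,0,0,-3.4,34],[14,-29,0,0,0,-3.4,34],[14,-29,0,0,0,-3.4,34],[14,-29,0,0,0,-3.4,34],[0,0,0,0,0,0,34]]'
```

```text
time_s: 1.73
tool_pos: [0.429, 0.2911, 0.1865]
orientation: [0.504, 0.864, 0.0, 0.0]
contact_force: [0.2, 0.8, 0.3]
grip_width: 0.363
grasp_force: 0.0
time_s: 2.57
tool_pos: [0.5567, 0.0242, 0.1868]
orientation: [0.717, 0.697, -0.0, 0.002]
contact_force: [0.3, 0.0, 1.3]
grip_width: 0.371
grasp_force: 0.0
```

```bash
python3 -m handwheel '[[9,-13,0,0,0,-1.7,34],[9,-13,0,0,0,-1.7,34],[0,0,-30,0,0,0,34],[0,0,-30,0,0,0,34],[0,0,-30,0,0,0,34],[0,0,-30,0,0,0,34],[0,0,-24,0,0,0,34],[0,0,-12,0,0,0,34],[0,0,0,0,0,0,34]]'
python3 - <<'E'
from h import *
a=shot('top','t1')[130:270,140:390]
cv2.imwrite('pics/c1.png',cv2.resize(a,None,fx=3.2,fy=3.2,interpolation=cv2.INTER_CUBIC))
E
```

```text
time_s: 3.32
tool_pos: [0.5708, 0.0055, 0.0275]
orientation: [0.733, 0.68, -0.002, -0.001]
contact_force: [-1.0, 0.1, 0.2]
grip_width: 0.369
grasp_force: 0.0
```

View pics/c1.png

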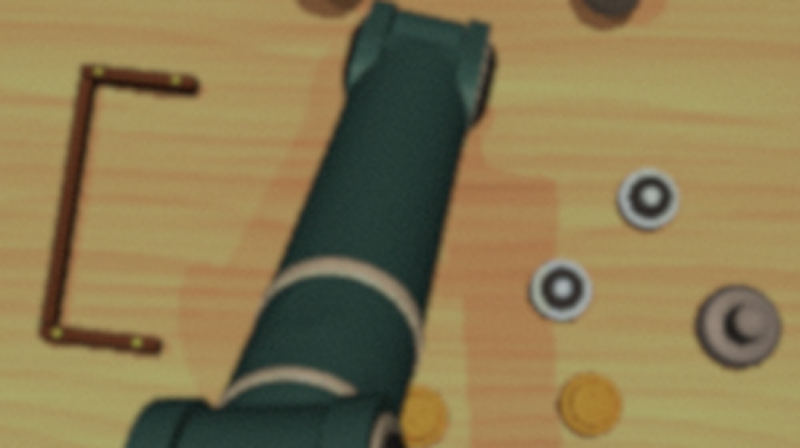

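The picture shows the arm hiding A from above; B and C are unmoved at crop (648,198) and (561,288). I lower the fingers the rest of the way and push A.

```bash
python3 -m handwheel '[[3,-4,-10,0,0,0,34],[0,0,-10,0,0,0,34],[0,0,0,0,0,0,34],[0,3,0,0,0,0,34],[0,5,0,0,0,0,34],[1,5,0,0,0,0,34],[1,7,0,0,0,0,34],[2,9,0,0,0,0,34],[2,10,0,0,0,0,34],[2,10,0,0,0,0,34]]'
python3 - <<'E'
from h import *
a=shot('side','s1')[110:310,150:370]
cv2.imwrite('pics/c2.png',cv2.resize(a,None,fx=3,fy=3,interpolation=cv2.INTER_CUBIC))
E
```

```text
time_s: 4.2
tool_pos: [0.5838, 0.0521, 0.0104]
orientation: [0.733, 0.68, 0.0, 0.0]
contact_force: [0.7, 0.2, 0.3]
grip_width: 0.371
grasp_force: 0.0
```

View pics/c2.png

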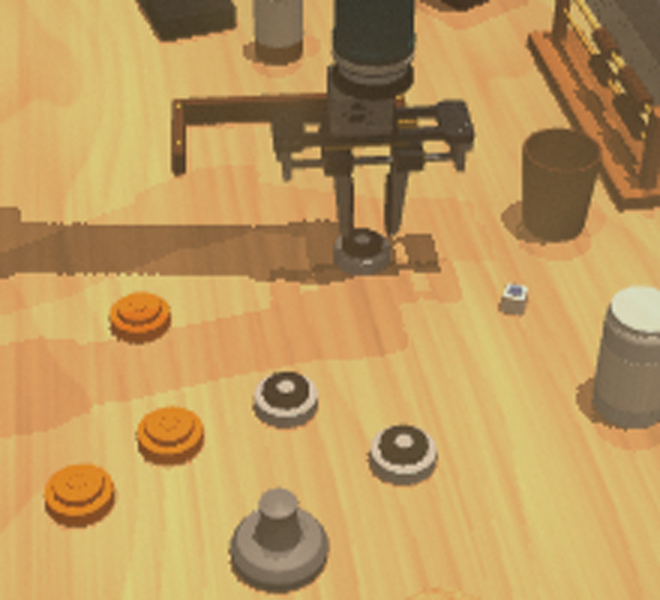

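The crop shows A's cap at (363,245) with the fingertips seeming behind it at (345,232) and (395,232). That does not fit the expected place, so I check by projection.

```bash
python3 - <<'E'
from h import *
s=env.state();p=s['tool_pos'];print(p,s['contact_force'].round(2) if hasattr(s['contact_force'],'round') else s['contact_force'])
q=proj('side',p); print('tcp px crop',(q-[150,110])*3, 'tcp+20mm', (proj('side',np.array(p)+[0,0,.03])-[150,110])*3)
for u,v in[(345,232),(395,232)]:
  for z in(.01,.03): print(ray('side',150+u/3,110+v/3,z).round(3))
print('disc cap ->',ray('side',150+363/3,110+243/3,.024).round(3))
print('disc orig caps',ray('side',150+285/3,110+392/3,.024).round(3))
env.grab_frame('side')
for r in env.landmark_of('side','weight_a'):print(r)
E
```

```text
[0.58419907 0.05499232 0.01021923] [ 0.64  1.27 -0.93]
tcp px crop [367.0108396  249.06971955] tcp+20mm [367.60223416 225.7300691 ]
[0.567 0.087 0.01 ]
[0.562 0.062 0.03 ]
[0.618 0.078 0.01 ]
[0.612 0.053 0.03 ]
disc cap -> [0.579 0.048 0.024]
disc orig caps [ 0.47  -0.151  0.024]
{'point': [0.4687, -0.1383, 0.0044], 'p': 0.82}
{'point': [0.3503, -0.0114, 0.0001], 'p': 0.77}
{'point': [0.2862, -0.2253, -0.0014], 'p': 0.74}
{'point': [0.5723, 0.0565, 0.001], 'p': 0.55}
{'point': [0.5613, -0.2262, 0.0022], 'p': 0.55}
{'point': [0.3637, -0.1667, -0.0047], 'p': 0.53}
```

```bash
python3 - <<'E'
from h import *
im=shot('side','s2'); s=env.state(); p=np.array(s['tool_pos'])
a=im[150:215,235:315]
a=cv2.resize(a,None,fx=9,fy=9,interpolation=cv2.INTER_NEAREST)
cv2.imwrite('pics/c3.png',a)
b=cv2.imread('pics/s0.png')[150:215,235:315]; b=cv2.resize(b,None,fx=9,fy=9,interpolation=cv2.INTER_NEAREST)
cv2.imwrite('pics/c3.png',cv2.resize(np.vstack([a,b]),(400,600)) if 0 else np.hstack([cv2.resize(a,(400,325)),cv2.resize(b,(400,325))]))
print(s['tau'] , s['contact_force'])
E
```

```text
[-8.23351666e-01 -5.01272035e+01  5.06779969e+00 -1.70114350e+01
 -9.26271756e-02  2.29479064e-02 -1.63202500e-02] [-0.34056069 -0.60773865 -0.17281819]
```

View pics/c3.png

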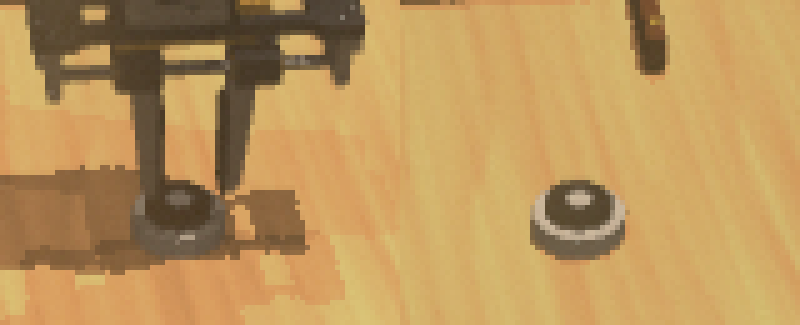

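A has not moved (it is at the same pixel as in s0). The fingertips look as if they hover about 25 mm up, although the state reads z=0.010, so they passed over the disc. I lift, back off, and find the table by careful touch.

```bash
python3 -m handwheel '[[0,0,10,0,0,0,34],[-2,-14,5,0,0,0,34],[-2,-20,0,0,0,0,34],[-2,-20,0,0,0,0,34],[0,-4,0,0,0,0,34],[0,0,-10,0,0,0,34],[0,0,-5,0,0,0,34],[0,0,-3,0,0,0,34],[0,0,0,0,0,0,34],[0,0,0,0,0,0,34]]'
python3 -m handwheel '[[0,0,-2,0,0,0,34],[0,0,0,0,0,0,34]]'
python3 -m handwheel '[[0,0,-3,0,0,0,34],[0,0,0,0,0,0,34]]'
```

```text
time_s: 5.23
tool_pos: [0.5772, -0.0064, 0.0066]
orientation: [0.733, 0.68, -0.0, -0.0]
contact_force: [0.5, -0.4, 0.5]
grip_width: 0.372
grasp_force: 0.0
time_s: 5.4
tool_pos: [0.5774, -0.007, 0.0049]
orientation: [0.733, 0.68, -0.0, -0.0]
contact_force: [-1.1, -0.3, -0.5]
grip_width: 0.367
grasp_force: 0.0
time_s: 5.57
tool_pos: [0.5773, -0.0073, 0.0018]
orientation: [0.733, 0.68, -0.0, -0.0]
contact_force: [-0.7, -0.3, -0.1]
grip_width: 0.371
grasp_force: 0.0
```

```bash
python3 -m handwheel '[[0,0,-3,0,0,0,34],[0,0,0,0,0,0,34]]'
python3 -m handwheel '[[0,0,-3,0,0,0,34],[0,0,0,0,0,0,34]]'
python3 -m handwheel '[[0,0,-3,0,0,0,34],[0,0,0,0,0,0,34]]'
python3 - <<'E'
from h import *
im=shot('side','s3')[150:230,225:325]
cv2.imwrite('pics/c4.png',cv2.resize(im,None,fx=7,fy=7,interpolation=cv2.INTER_NEAREST))
p=np.array(env.state()['tool_pos']); print((proj('side',p)-[225,150])*7)
E
```

```text
time_s: 5.73
tool_pos: [0.5772, -0.0075, -0.0013]
orientation: [0.733, 0.68, -0.0, -0.0]
contact_force: [-0.1, 0.5, -0.4]
grip_width: 0.371
grasp_force: 0.0
time_s: 5.9
tool_pos: [0.5772, -0.0075, -0.0043]
orientation: [0.733, 0.68, -0.0, -0.0]
contact_force: [0.6, -0.0, -0.1]
grip_width: 0.368
grasp_force: 0.0
time_s: 6.07
tool_pos: [0.5772, -0.0075, -0.0073]
orientation: [0.733, 0.68, -0.0, -0.0]
contact_force: [0.1, -0.7, 0.3]
grip_width: 0.37
grasp_force: 0.0
[342.3901507  425.06364085]
```

View pics/c4.png

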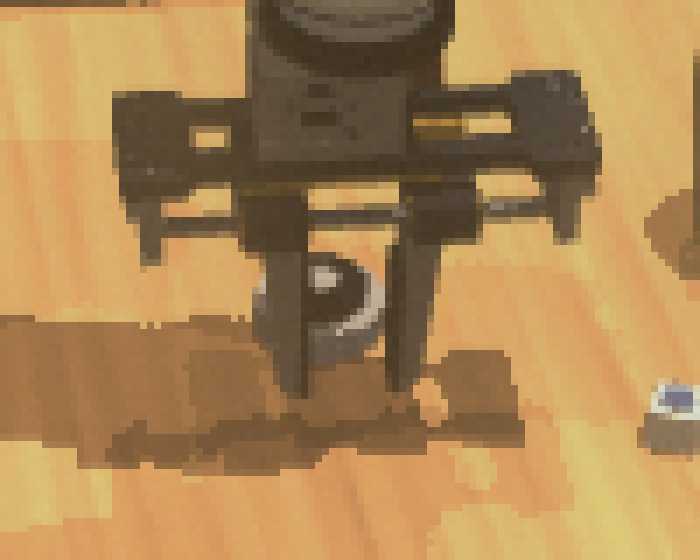

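The fingers stand in front of A, tips at zoom (300,393) and (402,390). The projected TCP is at row 425, so the state's z reads about 17 mm too low. I continue down in small steps.

```bash
python3 -m handwheel '[[-3,0,-4,0,0,0,34],[0,0,0,0,0,0,34]]'
python3 -m handwheel '[[0,0,-2,0,0,0,34],[0,0,0,0,0,0,34]]'
python3 -m handwheel '[[0,0,-2,0,0,0,34],[0,0,0,0,0,0,34]]'
python3 - <<'E'
from h import *
im=shot('side','s4')[150:230,225:325]
g=im[50:62,35:65].astype(int).sum(2)
for r in g: print(' '.join('%3d'%v for v in r))
E
```

```text
time_s: 6.28
tool_pos: [0.5734, -0.0075, -0.0115]
orientation: [0.733, 0.68, -0.001, -0.0]
contact_force: [-0.8, -0.3, -1.3]
grip_width: 0.369
grasp_force: 0.0
time_s: 6.45
tool_pos: [0.5742, -0.0075, -0.0131]
orientation: [0.733, 0.68, -0.0, -0.0]
contact_force: [-0.7, -0.1, -0.6]
grip_width: 0.371
grasp_force: 0.0
time_s: 6.62
tool_pos: [0.5744, -0.0075, -0.0151]
orientation: [0.733, 0.68, -0.0, -0.0]
contact_force: [-0.1, -0.3, 0.2]
grip_width: 0.367
grasp_force: 0.0
351 355 311 239 234 231 235 175 223 258 253 253 265 257 244 289 243 413 475 178 177 217 230 233 246 485 487 471 469 304
316 320 345 255 232 231 235 176 227 252 253 254 258 259 250 413 244 302 306 180 182 211 230 228 279 474 475 309 303 301
305 317 317 239 236 230 231 171 218 243 245 242 248 306 297 302 297 299 300 168 174 211 226 236 244 292 307 309 308 308
314 358 359 260 232 230 231 180 254 285 286 293 299 308 307 300 295 295 264 170 175 221 229 232 266 319 332 308 306 304
308 354 358 256 229 236 229 177 251 286 278 300 301 303 303 306 299 298 299 177 175 214 230 238 401 462 481 311 304 311
309 349 359 285 236 237 212 178 254 285 280 288 300 303 305 302 300 288 293 196 175 220 230 242 385 470 475 341 309 310
315 313 359 276 249 225 213 180 244 291 282 282 291 299 313 305 301 298 295 221 180 234 235 260 477 475 469 485 312 314
307 310 359 328 244 241 226 178 254 283 287 286 297 303 307 310 307 299 291 221 185 236 250 295 474 472 466 478 313 316
298 308 356 357 294 249 227 186 261 292 284 289 289 300 300 312 306 303 252 247 226 244 249 250 419 424 419 427 337 305
251 258 286 294 255 252 249 284 286 284 287 281 281 297 305 308 303 298 247 242 246 245 254 248 255 428 421 418 417 262
247 250 264 255 260 253 245 244 241 244 235 238 240 238 245 253 260 250 247 241 247 253 254 246 253 417 407 411 251 255
252 257 251 264 258 261 251 245 248 244 243 241 236 243 248 252 246 254 252 245 246 252 260 262 255 257 260 259 252 260
```

```bash
python3 -m handwheel '[[0,0,-2,0,0,0,34],[0,0,0,0,0,0,34]]'
python3 -m handwheel '[[0,0,-2,0,0,0,34],[0,0,0,0,0,0,34]]'
```

```text
time_s: 6.83
tool_pos: [0.5744, -0.0075, -0.0171]
orientation: [0.733, 0.68, -0.0, -0.0]
contact_force: [0.7, -0.3, 0.2]
grip_width: 0.37
grasp_force: 0.0
time_s: 7.0
tool_pos: [0.5743, -0.0075, -0.0191]
orientation: [0.733, 0.68, -0.0, -0.0]
contact_force: [0.6, 0.2, -0.3]
grip_width: 0.369
grasp_force: 0.0
```

```bash
python3 -m handwheel '[[0,5,0,0,0,0,34],[0,5,0,0,0,0,34],[0,5,0,0,0,0,34],[0,5,0,0,0,0,34],[1,5,0,0,0,0,34],[1,5,0,0,0,0,34],[1,5,0,0,0,0,34],[1,5,0,0,0,0,34]]'
python3 - <<'E'
from h import *
env.grab_frame('side')
for r in env.landmark_of('side','weight_a'):print(np.round(r['point'],3),r['p'])
E
```

```text
time_s: 7.67
tool_pos: [0.5785, 0.0325, -0.0188]
orientation: [0.733, 0.68, -0.0, 0.0]
contact_force: [-0.3, -1.3, 0.4]
grip_width: 0.366
grasp_force: 0.7
[ 0.561 -0.228  0.   ] 0.74
[ 0.365 -0.169 -0.004] 0.73
[0.576 0.066 0.002] 0.67
[ 0.469 -0.14   0.004] 0.6
[ 0.28  -0.226  0.003] 0.56
[ 0.346 -0.011  0.002] 0.55
```

The push works: the disc centre is 33.5 mm ahead of the TCP, as worked out, with pad force 0.7 N. I carry on to the bay.

```bash
python3 -m handwheel '[[2,8,0,0,0,0,34],[2,10,0,0,0,0,34],[2,10,0,0,0,0,34],[2,10,0,0,0,0,34],[2,10,0,0,0,0,34],[2,10,0,0,0,0,34],[2,10,0,0,0,0,34],[2,10,0,0,0,0,34],[2,10,0,0,0,0,34],[2,10,0,0,0,0,34]]'
python3 -m handwheel '[[1,10,0,0,0,0,34],[1,10,0,0,0,0,34],[1,10,0,0,0,0,34],[1,10,0,0,0,0,34],[1,10,0,0,0,0,34],[1,10,0,0,0,0,34],[1,10,0,0,0,0,34],[1,8,0,0,0,0,34],[1,6,0,0,0,0,34],[1,4,0,0,0,0,34]]'
python3 - <<'E'
from h import *
im=shot('side','s5')
for r in env.landmark_of('side','weight_a'):print(np.round(r['point'],3),r['p'])
cv2.imwrite('pics/c5.png',cv2.resize(im[120:290,150:390],None,fx=3,fy=3))
E
```

```text
time_s: 8.6
tool_pos: [0.5986, 0.1315, -0.0188]
orientation: [0.733, 0.68, -0.0, 0.0]
contact_force: [-0.5, -0.5, 0.1]
grip_width: 0.37
grasp_force: 0.8
time_s: 9.43
tool_pos: [0.6084, 0.2196, -0.0189]
orientation: [0.733, 0.68, -0.0, -0.0]
contact_force: [0.1, -2.1, 0.3]
grip_width: 0.371
grasp_force: 0.9
[ 0.366 -0.164 -0.006] 0.9
[ 0.559 -0.228  0.004] 0.73
[ 0.346 -0.011  0.   ] 0.64
[ 0.282 -0.226  0.003] 0.57
[ 0.604  0.252 -0.001] 0.45
```

View pics/c5.png

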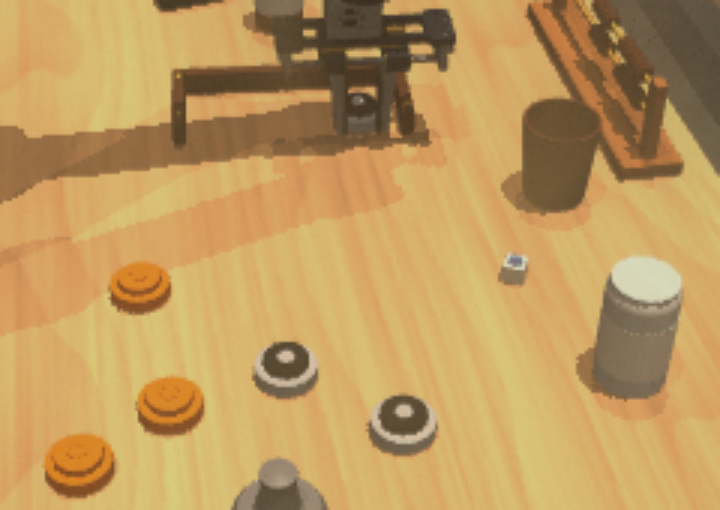

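A is between the fingers inside the bay at crop (362,105), and C (285,365) and B (403,418) are unmoved. I push 14 mm more, retract, and go behind C.

```bash
python3 -m handwheel '[[0,4,0,0,0,0,34],[0,4,0,0,0,0,34],[0,3,0,0,0,0,34],[0,2,0,0,0,0,34],[0,1,0,0,0,0,34],[0,0,0,0,0,0,34],[0,-10,0,0,0,0,34],[-3,-25,5,0,0,0,34],[-5,-25,30,0,0,0,34],[-5,-25,30,0,0,0,34]]'
python3 -m handwheel '[[-14,-33,25,0,0,0,34],[-14,-33,0,0,0,0,34],[-14,-33,0,0,0,0,34],[-14,-33,0,0,0,0,34],[-14,-33,0,0,0,0,34],[-14,-33,0,0,0,0,34],[-14,-33,0,0,0,0,34],[-14,-33,0,0,0,0,34],[-14,-33,0,0,0,0,34],[0,-30,0,0,0,0,34]]'
python3 -m handwheel '[[0,-14,0,0,0,0,34],[0,0,0,0,0,0,34]]'
python3 - <<'E'
from h import *
env.grab_frame('top')
for r in env.landmark_of('top','weight_a'):print(np.round(r['point'],3),r['p'])
E
```

```text
time_s: 10.37
tool_pos: [0.5937, 0.1456, 0.0453]
orientation: [0.733, 0.68, -0.002, -0.001]
contact_force: [1.8, -0.7, 0.2]
grip_width: 0.37
grasp_force: 0.0
time_s: 11.2
tool_pos: [0.4667, -0.1802, 0.0702]
orientation: [0.734, 0.679, -0.0, -0.001]
contact_force: [0.5, 0.3, 0.2]
grip_width: 0.369
grasp_force: 0.0
time_s: 11.37
tool_pos: [0.4693, -0.1967, 0.0707]
orientation: [0.736, 0.677, -0.0, 0.001]
contact_force: [0.5, -0.2, 1.1]
grip_width: 0.37
grasp_force: 0.0
[ 0.61   0.263 -0.001] 0.86
[ 0.35  -0.007  0.001] 0.78
[ 0.472 -0.137  0.   ] 0.7
[ 0.561 -0.222  0.001] 0.44
```

```bash
python3 -m handwheel '[[0,0,-25,0,0,0,34],[0,0,-25,0,0,0,34],[0,0,-20,0,0,0,34],[0,0,-10,0,0,0,34],[0,0,-4,0,0,0,34],[0,0,0,0,0,0,34]]'
python3 -m handwheel '[[0,0,-2,0,0,0,34],[0,0,0,0,0,0,34]]'
python3 -m handwheel '[[0,0,-2,0,0,0,34],[0,0,0,0,0,0,34]]'
```

```text
time_s: 11.97
tool_pos: [0.4699, -0.191, -0.0145]
orientation: [0.733, 0.68, -0.0, -0.001]
contact_force: [-0.2, 0.9, -0.3]
grip_width: 0.37
grasp_force: 0.0
time_s: 12.13
tool_pos: [0.4709, -0.192, -0.0152]
orientation: [0.733, 0.68, 0.0, 0.001]
contact_force: [-0.3, -0.2, -0.3]
grip_width: 0.372
grasp_force: 0.0
time_s: 12.3
tool_pos: [0.4706, -0.192, -0.0175]
orientation: [0.733, 0.68, 0.0, 0.0]
contact_force: [0.7, -0.3, -0.2]
grip_width: 0.371
grasp_force: 0.0
```

```bash
python3 -m handwheel '[[0,5,0,0,0,0,34],[0,5,0,0,0,0,34],[0,5,0,0,0,0,34],[0,5,0,0,0,0,34],[0,5,0,0,0,0,34],[0,5,0,0,0,0,34],[0,6,0,0,0,0,34],[0,8,0,0,0,0,34],[0,10,0,0,0,0,34],[0,10,0,0,0,0,34]]'
python3 - <<'E'
from h import *
env.grab_frame('side')
for r in env.landmark_of('side','weight_a'):print(np.round(r['point'],3),r['p'])
E
```

```text
time_s: 13.13
tool_pos: [0.4702, -0.1271, -0.018]
orientation: [0.733, 0.68, 0.0, 0.0]
contact_force: [-0.4, -2.1, 0.2]
grip_width: 0.37
grasp_force: 1.1
[ 0.367 -0.166 -0.004] 0.92
[ 0.561 -0.224  0.006] 0.8
[ 0.283 -0.224 -0.   ] 0.72
[ 0.343 -0.008  0.002] 0.54
[ 0.473 -0.091  0.007] 0.52
[ 0.607  0.266 -0.   ] 0.5
```

```bash
python3 -m handwheel '[[0,11,0,0,0,0,34],[0,11,0,0,0,0,34],[0,11,0,0,0,0,34],[0,11,0,0,0,0,34],[0,11,0,0,0,0,34],[0,11,0,0,0,0,34],[0,11,0,0,0,0,34],[0,11,0,0,0,0,34],[0,11,0,0,0,0,34],[0,11,0,0,0,0,34]]'
python3 -m handwheel '[[-1,11,0,0,0,0,34],[0,11,0,0,0,0,34],[-1,11,0,0,0,0,34],[0,11,0,0,0,0,34],[-1,11,0,0,0,0,34],[0,11,0,0,0,0,34],[-1,11,0,0,0,0,34],[0,11,0,0,0,0,34],[-1,11,0,0,0,0,34],[0,11,0,0,0,0,34]]'
python3 -m handwheel '[[-1,11,0,0,0,0,34],[0,11,0,0,0,0,34],[-1,11,0,0,0,0,34],[0,11,0,0,0,0,34],[0,11,0,0,0,0,34],[0,11,0,0,0,0,34],[0,11,0,0,0,0,34],[0,11,0,0,0,0,34],[0,11,0,0,0,0,34],[0,8,0,0,0,0,34]]'
python3 - <<'E'
from h import *
env.grab_frame('side')
for r in env.landmark_of('side','weight_a'):print(np.round(r['point'],3),r['p'])
E
```

```text
time_s: 14.07
tool_pos: [0.47, -0.0168, -0.018]
orientation: [0.733, 0.68, -0.0, -0.0]
contact_force: [0.7, -1.8, 0.6]
grip_width: 0.371
grasp_force: 1.0
time_s: 14.9
tool_pos: [0.4648, 0.0931, -0.018]
orientation: [0.733, 0.68, -0.0, -0.0]
contact_force: [-0.5, -2.2, -0.1]
grip_width: 0.368
grasp_force: 1.1
time_s: 15.73
tool_pos: [0.463, 0.2007, -0.018]
orientation: [0.733, 0.68, 0.0, -0.0]
contact_force: [0.5, -2.6, -0.9]
grip_width: 0.373
grasp_force: 1.1
[ 0.366 -0.171 -0.005] 0.74
[ 0.346 -0.011  0.   ] 0.73
[0.466 0.234 0.003] 0.63
[ 0.281 -0.225  0.001] 0.63
[0.609 0.266 0.001] 0.56
[ 0.56  -0.227  0.003] 0.54
```

```bash
python3 -m handwheel '[[0,9,0,0,0,0,34],[0,9,0,0,0,0,34],[0,8,0,0,0,0,34],[0,6,0,0,0,0,34],[0,5,0,0,0,0,34],[0,3,0,0,0,0,34],[0,2,0,0,0,0,34],[0,0,0,0,0,0,34],[0,-10,0,0,0,0,34],[2,-25,5,0,0,0,34]]'
python3 -m handwheel '[[5,-25,30,0,0,0,34],[5,-25,30,0,0,0,34],[8,-35,25,0,0,0,34],[8,-35,0,0,0,0,34],[8,-35,0,0,0,0,34],[8,-35,0,0,0,0,34],[8,-35,0,0,0,0,34],[8,-35,0,0,0,0,34],[8,-35,0,0,0,0,34],[8,-35,0,0,0,0,34]]'
python3 -m handwheel '[[8,-35,0,0,0,0,34],[8,-35,0,0,0,0,34],[7,-35,0,0,0,0,34],[6,-35,0,0,0,0,34],[0,-20,0,0,0,0,34],[0,0,0,0,0,0,34]]'
python3 - <<'E'
from h import *
env.grab_frame('top')
for r in env.landmark_of('top','weight_a'):print(np.round(r['point'],3),r['p'])
E
```

```text
time_s: 16.67
tool_pos: [0.4643, 0.2087, -0.0135]
orientation: [0.732, 0.682, 0.0, -0.001]
contact_force: [-0.3, -0.2, -0.7]
grip_width: 0.367
grasp_force: 0.0
time_s: 17.5
tool_pos: [0.5386, -0.1245, 0.071]
orientation: [0.734, 0.679, 0.0, 0.0]
contact_force: [0.9, 0.4, -0.2]
grip_width: 0.37
grasp_force: 0.0
time_s: 18.0
tool_pos: [0.5659, -0.2897, 0.0713]
orientation: [0.736, 0.677, -0.001, 0.002]
contact_force: [-0.2, -1.0, -0.2]
grip_width: 0.371
grasp_force: 0.0
[ 0.558 -0.221 -0.   ] 0.57
[ 0.466  0.278 -0.002] 0.56
[ 0.609  0.266 -0.001] 0.51
[ 0.282 -0.226  0.001] 0.51
[ 0.441 -0.307  0.001] 0.23
```

```bash
python3 -m handwheel '[[-5,0,-25,0,0,0,34],[0,0,-25,0,0,0,34],[0,0,-20,0,0,0,34],[0,0,-10,0,0,0,34],[0,0,-4,0,0,0,34],[0,0,0,0,0,0,34],[0,0,0,0,0,0,34]]'
python3 -m handwheel '[[0,0,-2,0,0,0,34],[0,0,0,0,0,0,34],[0,5,-2,0,0,0,34],[0,5,0,0,0,0,34],[0,5,0,0,0,0,34],[0,5,0,0,0,0,34],[0,5,0,0,0,0,34],[0,5,0,0,0,0,34],[0,6,0,0,0,0,34],[0,8,0,0,0,0,34]]'
python3 -m handwheel '[[0,8,0,0,0,0,34],[0,10,0,0,0,0,34]]'
python3 - <<'E'
from h import *
env.grab_frame('side')
for r in env.landmark_of('side','weight_a'):print(np.round(r['point'],3),r['p'])
E
```

```text
time_s: 18.68
tool_pos: [0.5635, -0.2821, -0.0123]
orientation: [0.733, 0.68, 0.0, 0.001]
contact_force: [-1.2, -0.7, 1.2]
grip_width: 0.372
grasp_force: 0.0
time_s: 19.52
tool_pos: [0.5627, -0.2386, -0.017]
orientation: [0.734, 0.679, -0.0, 0.0]
contact_force: [1.3, -1.2, -1.0]
grip_width: 0.373
grasp_force: 0.6
time_s: 19.68
tool_pos: [0.5628, -0.22, -0.0171]
orientation: [0.734, 0.68, -0.0, 0.0]
contact_force: [-0.2, -1.4, 0.8]
grip_width: 0.372
grasp_force: 0.6
[ 0.367 -0.167 -0.003] 0.75
[ 0.285 -0.223 -0.   ] 0.63
[ 0.348 -0.008 -0.002] 0.58
[ 0.565 -0.19   0.002] 0.52
[0.468 0.274 0.004] 0.51
```

```bash
python3 -m handwheel '[[-1,11,0,0,0,0,34],[-1,11,0,0,0,0,34],[-1,11,0,0,0,0,34],[-1,11,0,0,0,0,34],[-1,11,0,0,0,0,34],[-1,11,0,0,0,0,34],[-1,11,0,0,0,0,34],[-1,11,0,0,0,0,34],[-1,11,0,0,0,0,34],[-1,11,0,0,0,0,34]]'
python3 -m handwheel '[[-1,11,0,0,0,0,34],[-1,11,0,0,0,0,34],[-1,11,0,0,0,0,34],[-1,11,0,0,0,0,34],[-1,11,0,0,0,0,34],[-1,11,0,0,0,0,34],[-1,11,0,0,0,0,34],[-1,11,0,0,0,0,34],[-1,11,0,0,0,0,34],[-1,11,0,0,0,0,34]]'
python3 -m handwheel '[[-1,11,0,0,0,0,34],[-1,11,0,0,0,0,34],[-1,11,0,0,0,0,34],[-1,11,0,0,0,0,34],[-1,11,0,0,0,0,34],[-1,11,0,0,0,0,34],[-1,11,0,0,0,0,34],[0,11,0,0,0,0,34],[0,11,0,0,0,0,34],[0,8,0,0,0,0,34]]'
python3 - <<'E'
from h import *
env.grab_frame('side')
for r in env.landmark_of('side','weight_a'):print(np.round(r['point'],3),r['p'])
E
```

```text
time_s: 20.62
tool_pos: [0.5526, -0.1092, -0.0171]
orientation: [0.733, 0.68, -0.0, 0.0]
contact_force: [0.0, -2.0, 0.5]
grip_width: 0.368
grasp_force: 1.0
time_s: 21.45
tool_pos: [0.5426, 0.0008, -0.0172]
orientation: [0.733, 0.68, -0.0, -0.0]
contact_force: [0.4, -1.4, 1.6]
grip_width: 0.37
grasp_force: 1.0
time_s: 22.28
tool_pos: [0.5356, 0.1084, -0.0172]
orientation: [0.733, 0.68, 0.0, -0.0]
contact_force: [0.1, -1.7, 1.6]
grip_width: 0.371
grasp_force: 1.1
[ 0.281 -0.224  0.001] 0.94
[ 0.346 -0.012  0.   ] 0.82
[ 0.363 -0.168 -0.003] 0.77
[0.467 0.275 0.002] 0.56
[0.61  0.265 0.   ] 0.47
[0.535 0.141 0.002] 0.44
```

Next I push 128 mm more, then back off, lift and check.

```bash
python3 -m handwheel '[[0,11,0,0,0,0,34],[0,11,0,0,0,0,34],[0,11,0,0,0,0,34],[0,11,0,0,0,0,34],[0,11,0,0,0,0,34],[0,11,0,0,0,0,34],[0,11,0,0,0,0,34],[0,10,0,0,0,0,34],[0,10,0,0,0,0,34],[0,9,0,0,0,0,34]]'
python3 -m handwheel '[[0,8,0,0,0,0,34],[0,6,0,0,0,0,34],[0,4,0,0,0,0,34],[0,2,0,0,0,0,34],[0,1,0,0,0,0,34],[0,0,0,0,0,0,34],[0,-10,0,0,0,0,34],[0,-25,5,0,0,0,34],[0,-30,25,0,0,0,34],[0,-35,30,0,0,0,34]]'
python3 -m handwheel '[[0,-35,30,0,0,0,34],[0,-35,0,0,0,0,34],[0,-35,0,0,0,0,34],[0,-35,0,0,0,0,34],[0,0,0,0,0,0,34],[0,0,0,0,0,0,34]]'
python3 - <<'E'
from h import *
im=shot('top','t9')
c=np.array([.534,.269]);X=np.array([.996,-.087]);Y=np.array([.087,.996])
def show(cam):
  for r in env.landmark_of(cam,'weight_a'):
    d=np.array(r['point'][:2])-c
    if r['point'][1]>.15: print(cam,np.round(r['point'],3),round(d@X,3),round(d@Y,3))
show('top'); env.grab_frame('side'); show('side')
for t in ['mallet','chalk','coasters','can','dice_cup','bottle']: print(t,[np.round(r['point'],3) for r in env.landmark_of('side',t)[:1]])
cv2.imwrite('pics/c9.png',cv2.resize(im[100:280,60:330],None,fx=2.9,fy=2.9))
E
```

```text
time_s: 23.22
tool_pos: [0.5356, 0.2139, -0.0172]
orientation: [0.733, 0.68, -0.0, -0.0]
contact_force: [0.1, -1.8, -0.2]
grip_width: 0.369
grasp_force: 0.7
time_s: 24.05
tool_pos: [0.5342, 0.1355, 0.0393]
orientation: [0.733, 0.68, -0.001, -0.001]
contact_force: [0.5, 0.5, 0.2]
grip_width: 0.369
grasp_force: 0.0
time_s: 24.55
tool_pos: [0.5355, -0.0028, 0.0675]
orientation: [0.735, 0.678, 0.0, 0.0]
contact_force: [-0.3, 0.2, 0.0]
grip_width: 0.365
grasp_force: 0.0
top [ 0.539  0.271 -0.   ] 0.005 0.003
top [0.468 0.274 0.001] -0.067 -0.0
top [ 0.611  0.266 -0.002] 0.077 0.003
side [0.467 0.275 0.003] -0.068 -0.0
side [0.539 0.263 0.   ] 0.005 -0.005
side [ 0.608  0.267 -0.003] 0.074 0.004
mallet [array([ 0.441, -0.307, -0.002])]
chalk [array([ 0.71 , -0.04 ,  0.004])]
coasters [array([ 0.549, -0.425, -0.002])]
can [array([ 0.776, -0.192, -0.003])]
dice_cup [array([0.792, 0.083, 0.001])]
bottle [array([0.548, 0.482, 0.   ])]
```

View pics/c9.png

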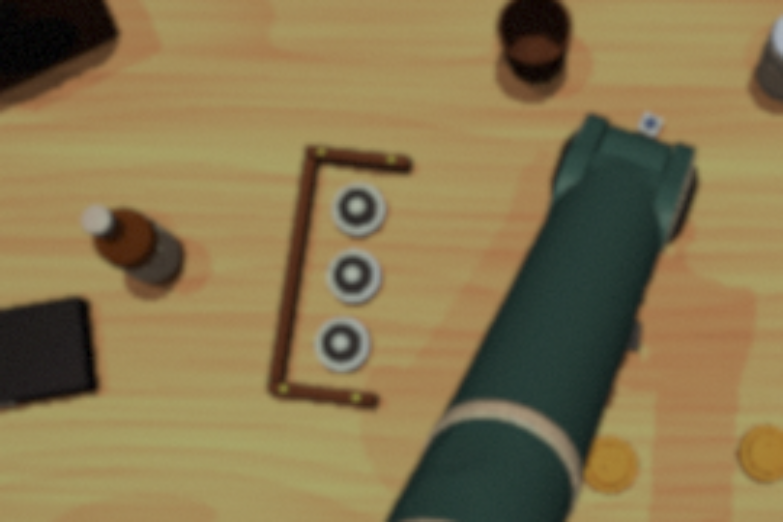

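The picture shows all three weights well inside the bay at (358,210), (353,275) and (342,343). The bystanders are unmoved and the robot is clear, so I hand in.

```bash
python3 -c "
from station import env
print(env.close_job())"
```

```text
the job is handed in; nothing more can be done
None
```

The job is handed in at about 25 s of the 70 s: both cameras showed all three steel weights flat in the bay (within about 5 mm of its mid-depth), with the bystanders where they stood and the arm clear; the hand-in returned no verdict.

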